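# Pop open the touch-latch slide case

### The arm

A 6-joint arm with a two-finger parallel gripper is mounted at the origin on the work surface. World frame = base frame: x ahead of the robot, y to its left, z up, the work surface at z = 0. Lengths are in m, angles in rad, forces in N, time in s.
With the tool pointing down it reaches from about 0.425 to 0.95 m from the base axis. Payload 3.5 kg.
Tool frame: the origin (TCP) lies midway between the tips of the shut fingers; the grasp point (between the pads) lies 19 mm behind it; z points along the fingers, y is the direction in which the jaws open and shut (so a half turn about z gives the same grasp; the last joint's range is limited). The gripper opens to 85 mm and grips with 20 to 120 N. Pads are 22 mm wide; open, the fingers measure 114 mm over their backs; the gripper's body (76 mm by 85 mm) begins 54 mm behind the grasp point. The pads swing forward as they close: fully open they stand 13 mm farther back than shut.
Start: joints at [-1.352, 0.286, 1.577, -0, 1.279, -0.15], TCP at [0.243, -0.63, 0.231] pointing down, gripper open.
Joint ranges: [-2.77, 2.77], [-0.9, 2.22], [0.21, 2.48], [-1.53, 4.67], [0.24, 2.81], [-2.84, 2.84]. Speed limits (rad/s): [2.79, 2.79, 3.14, 3.14, 3.14, 3.14].

### API

Orientations are given as a rotation vector (axis times angle).
In Python, from rig import robot gives the robot as it stands.
- The arm moves only by the shell command python3 -m pendant 'ROWS' [OPENING] [FORCE]. ROWS is text: rows parted by semicolons, each of 6 numbers parted by spaces: the shift along the tool's x, y, z in units of 500 mm (1.0 is 500 mm), then the turn, a rotation vector about the tool's x, y, z in units of pi/2 rad (1.0 is pi/2 rad). A call has 1 to 8 rows; each row is the pose to reach, as a shift and turn from the pose measured when the call began, along the tool's axes at that moment; what a row does not reach only later rows make up. A row lasts 1/10 s, in which the tool goes at most 50 mm and 8.59 degrees, less where a joint would pass 70% of its speed; a pose out of reach is approached as far as the arm can. A call with a number of a shift or a turn outside -1 to 1 is refused whole. A call with a gripper value outside its range is refused whole. OPENING is the closure, from -1 (fully open) to 1 (shut), set as the call begins (- or left out, the last holds). The fingers move at their own pace and stop on an object; FORCE is the grip in N (left out, the last holds). Time passes only in rows, so rows that repeat a pose let the fingers close. It gives the time, the measured TCP pose, the force and the opening at its end, in the units of the state.
- robot.state(): the state, without advancing time (a new reading comes with each control period).
- robot.snapshot(name): name is "side" or "top" or "wrist"; returns the picture (384x512x3 uint8, red, green, blue); there is no depth.
- robot.camera_info(name): a dict with "K" (3x3 intrinsics, pixels), "R" (3x3) and "t" (3): a world point X has camera coordinates R X + t. Camera axes: x right, y down, z forward; pixel columns grow to the right and rows downward; lengths in m; the calibration is good to about 2 mm. The wrist camera is an equidistant fisheye: a pixel r from the principal point sees the ray r / f radians off the axis. A picture is of the moment at which its call begins: read the wrist's pose just before it. camera_info takes no time and is no camera call; for the wrist camera it gives the pose at the moment of the call.
- robot.hand_in(): hands the job in, once; it reports no verdict.
The state is a dict: "clock": time; "joint_pos": joint angles; "joint_vel": joint speeds; "effort": joint torques, N m; "tcp_pos": TCP position; "tool_rot": TCP orientation; "force": force on the tool from outside, world axes, zero at the start; "torque": the same for the moment, N m; "opening": finger opening in m.
Only numpy, scipy, OpenCV 4.12 (cv2) and the standard library are available. Lean on these libraries where they do the work, as an engineer would, in place of code of your own. Each camera call takes 0.05 s, during which the arm holds its last target.

### The job

Open the compartment of the wooden case that the small cardboard slide box is lying on. First push the slide box sideways with the fingertips, without lifting it, until it lies flat on the fixed middle strip of the case, clear of both lids; then press down on the freed lid at its front edge until the catch lets go, and move away so that the spring raises the lid ajar. Leave the jar, the lid it stands on and everything else on the bench alone.

Things in the scene. Friction and masses are not known exactly. Their poses are not given: they have to be found in the camera images.
- case: Low wooden storage case fixed to the bench, 190 mm (x) by 400 mm (y), 90 mm high. Origin: centre of its underside; x to its rear (away from the robot), y to its left, z up. On top two equal white lids, 142 (x) by 128 (y) mm, centred at y = +125.5 and -125.5 mm, hinged at the rear (x = +71 mm), tops at z = 91 mm. One carries the slide box, the other the jar; which varies.
- strip_mid (a point): Centre of the top of the fixed flat strip between the two lids. The strip spans y = -60 to +60 mm and the full depth of the case; its top is at z = 90 mm in the case's frame. Axes as the case.
- lid_left_press (a point): Press spot of the left lid (+y): a flush round metal disc, 18 mm across, on the lid's top, 122 mm from the hinge and 20 mm behind the free front edge, on the lid's centre line. It moves with the lid.
- lid_right_press (a point): Press spot of the right lid (-y): same as the left one.
- lid_left (a joint): Angle of the left lid, rad: 0 shut and latched, negative pressed in (stop at -0.045, some 5.5 mm down at the press spot), about 0.45 sprung ajar (press spot some 53 mm higher). Touch latch: pressed 3 to 4 mm down at the press spot (6 to 7 N) the catch lets go; as the finger goes up, a damped spring raises the lid. It does not catch again.
- lid_right (a joint): Opening angle of the right lid, same as the left one.
- slide_box_mid (a point): Centre (half-way up) of the slide box: a loose closed cardboard box 70 mm (its x) by 45 mm (its y), 28 mm high, about 0.12 kg, with a thin pale line round it, lying flat on one of the lids.
- jar_mid (a point): Centre (half-way up) of a closed glass jar with a black cap, 48 mm across and 65 mm tall, standing on the other lid. To be left alone.
- pencil_case: Black pencil case, 210 by 85 by 55 mm, loose on the bench to the right; origin under its centre. Bystander.
- petri_dish: Open glass dish, 90 mm across, 15 mm high, on the bench behind the case; origin under its centre. Bystander.
- beaker: Glass beaker, 66 mm across, 85 mm tall, on the bench to the left; origin under its centre. Bystander. Further left (0.45 m or more left of the robot's centre line) stands a school microscope about 330 mm tall.
- ruler: Wooden ruler, 30 by 300 mm (its y), 5 mm thick, on the bench in front of the case; origin under its centre. Bystander.
Mind the look-alikes: they are no part of the job. Of the things shaped like the part that bears slide_box_mid, the cardboard one is meant.

How it is judged:
By the outcome, as a careful person would: the job done as asked, in the order asked, and still so for the second after the job is handed in, with the robot touching nothing.
It also fails if it takes over 43 s, if anything falls off the work surface, if the arm or the gripper's body presses on something with over 40 N, if the wrist force passes 120 N, or if a joint passes its speed limit or range.

## Working session

There is one attempt and no reset: what is moved stays moved. The work goes in short steps, Python scripts to look and compute and a shell command to move; the robot and the scene stay as the last step left them, time stands still between calls to the robot, and variables do not carry over. Pictures are saved under pics/ and viewed, and the job is handed in when it is done.

```bash
mkdir -p pics; ls
python3 - <<'E'
from rig import robot
import cv2
s=robot.state();print(s)
for n in("top","side"):
    im=robot.snapshot(n);cv2.imwrite(f"pics/{n}0.png",im[:,:,::-1]);c=robot.camera_info(n);print(n,c)
E
```

```text
pics
{'clock': 0.0, 'joint_pos': array([-1.35201219e+00,  2.87203277e-01,  1.57815734e+00, -5.79721080e-06,
        1.27858468e+00, -1.49987495e-01]), 'joint_vel': array([-5.95349325e-04, -2.90165273e-04,  7.01104598e-05, -1.72239891e-03,
       -2.06871369e-03, -1.54801674e-04]), 'effort': array([ 1.41191391e-03, -4.05978012e+01, -2.92624658e+01,  2.42269198e-05,
        5.71280703e-03, -3.04568701e-06]), 'tcp_pos': array([ 0.24320972, -0.62897006,  0.22993274]), 'tool_rot': array([-3.08602796e+00, -5.75559911e-01,  1.35705064e-04]), 'force': array([-0.11113837, -0.78913333,  0.09168046]), 'torque': array([ 0.00792243, -0.01100239, -0.00554403]), 'opening': 0.08522058075200084}
top {'K': array([[383.34814688,   0.        , 252.26484537],
       [  0.        , 383.34814688, 191.97663484],
       [  0.        ,   0.        ,   1.        ]]), 'R': array([[ 0.01015826, -0.99983059,  0.01534921],
       [-0.98633738, -0.01254285, -0.16425967],
       [ 0.16442437, -0.0134709 , -0.9862977 ]]), 't': array([-0.03293011,  0.58854423,  1.45671215])}
side {'K': array([[369.55884019,   0.        , 256.85684841],
       [  0.        , 369.55884019, 197.17173717],
       [  0.        ,   0.        ,   1.        ]]), 'R': array([[-0.73666257, -0.67608748,  0.01529629],
       [-0.41532066,  0.43444969, -0.79922601],
       [ 0.53370123, -0.59511275, -0.60083593]]), 't': array([0.414954  , 0.33362096, 0.93833972])}
```

View pics/top0.png

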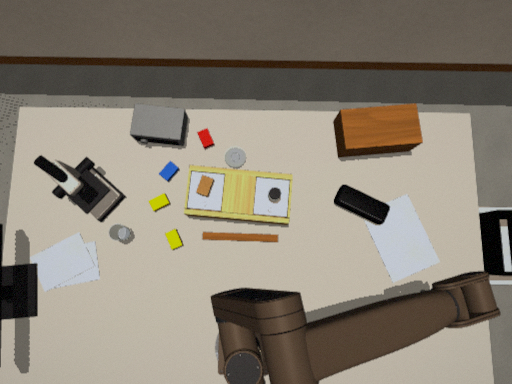

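View pics/side0.png

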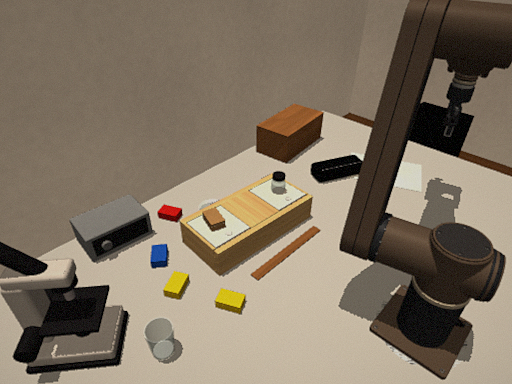

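The cardboard slide box lies on the left lid: top view about (205,186), side view about (213,218). The jar stands on the right lid at (275,195) in the top view. The look-alikes are the red (206,138), blue (169,171) and yellow (160,202) and (174,239) blocks on the bench. The brown one on the lid is the only one that fits. I'll enlarge it to confirm.

Run:
```python
import cv2
im=cv2.imread("pics/top0.png")[155:235,175:305];cv2.imwrite("pics/top0c.png",cv2.resize(im,None,fx=6,fy=6,interpolation=cv2.INTER_CUBIC))
im=cv2.imread("pics/side0.png")[160:275,170:325];cv2.imwrite("pics/side0c.png",cv2.resize(im,None,fx=5,fy=5,interpolation=cv2.INTER_CUBIC))
```

```text
(no output)
```

View pics/top0c.png

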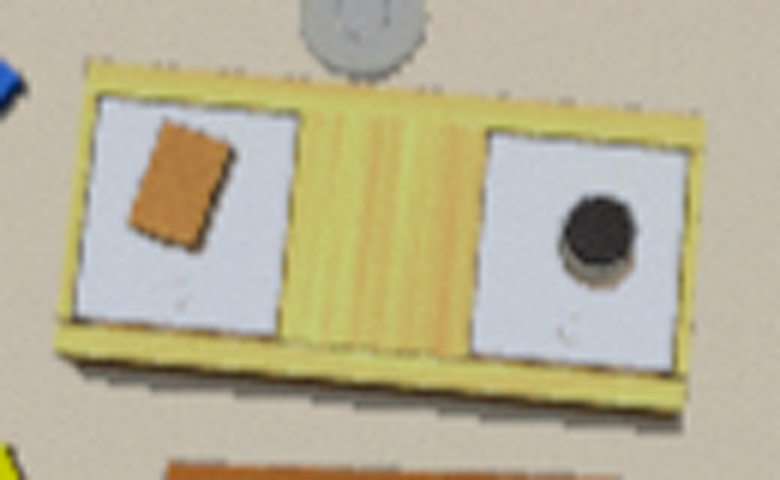

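View pics/side0c.png

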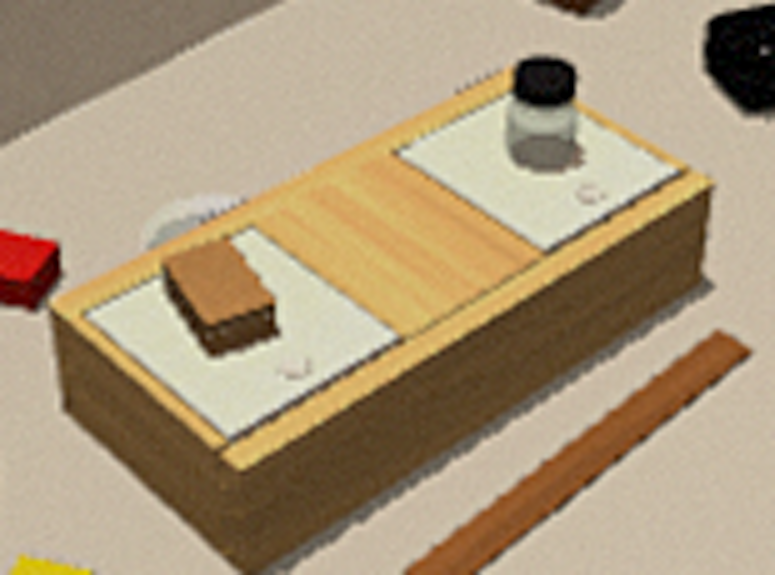

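```bash
cat > h.py <<'E'
import numpy as np,cv2
def cast(c,uv,z):
    K,R,t=c["K"],c["R"],c["t"]
    d=R.T@np.linalg.inv(K)@np.array([uv[0],uv[1],1.]);o=-R.T@t
    return o+d*(z-o[2])/d[2]
def proj(c,X):
    p=c["K"]@(c["R"]@np.asarray(X)+c["t"]);return p[:2]/p[2]
E
python3 - <<'E'
from rig import robot
from h import *
for n,L,Rr,B in (("top",[(98,96),(299,115),(278,335),(76,318)],[(488,130),(690,150),(672,373),(472,355)],None),
            ("side",[(84,313),(253,227),(402,338),(229,439)],[(393,152),(515,92),(683,173),(547,249)],None)):
    c=robot.camera_info(n); off,f=((175,155),6) if n=="top" else ((170,160),5)
    P=lambda p,z:cast(c,((p[0]+.5)/f-.5+off[0],(p[1]+.5)/f-.5+off[1]),z)
    l=np.array([P(p,.091) for p in L])[:,:2];r=np.array([P(p,.091) for p in Rr])[:,:2]
    # model fit (rigid): corner order rearL, rearR, frontR, frontL
    m=lambda cy:np.array([(71,cy+64),(71,cy-64),(-71,cy-64),(-71,cy+64)])/1000
    M=np.vstack([m(125.5),m(-125.5)]);Q=np.vstack([l,r])
    H=(M-M.mean(0)).T@(Q-Q.mean(0));th=np.arctan2(H[0,1]-H[1,0],H[0,0]+H[1,1])
    Rm=np.array([[np.cos(th),-np.sin(th)],[np.sin(th),np.cos(th)]]);t=Q.mean(0)-Rm@M.mean(0)
    print(n,"case",t,np.degrees(th),"res mm",np.round(1000*(Q-(M@Rm.T+t)),1).tolist())
    im=cv2.imread(f"pics/{n}0.png");h=cv2.cvtColor(im,cv2.COLOR_BGR2HSV)
    x0,y0,x1,y1=(190,165,225,208) if n=="top" else (195,200,230,235)
    mk=np.zeros(h.shape[:2],np.uint8);s=h[y0:y1,x0:x1]
    mk[y0:y1,x0:x1]=((s[...,0]<20)&(s[...,1]>110)&(s[...,2]>(110)))*255
    cs=max(cv2.findContours(mk,0,2)[0],key=cv2.contourArea)
    w=np.array([P((0,0),0)]);pts=np.array([cast(c,p[0],.119)[:2] for p in cs],np.float32)
    rect=cv2.minAreaRect(pts*1000);b=cv2.boxPoints(rect)
    ctr=np.array(rect[0])/1000;print(rect, "in case frame",1000*Rm.T@(ctr-t),[np.round(1000*Rm.T@(q/1000-t)) for q in b])
    print("strip",t,"press L",Rm@[-.051,.1255]+t)
c=robot.camera_info("top");print("jar cap",cast(c,((598/6)+175,(230/6)+155),.156))
E
```

```text
top case [0.57557866 0.02633619] -4.456531374617364 res mm [[1.1, 1.2], [0.4, -0.0], [0.1, -1.0], [-0.6, -1.2], [1.7, 1.5], [0.3, -0.4], [-1.5, 0.7], [-1.5, -0.7]]
((600.3064575195312, 154.125), (43.02494430541992, 68.1681900024414), 71.86019897460938) in case frame [ 14.72349923 129.32386354] [array([-23., 116.]), array([ 43., 100.]), array([ 53., 142.]), array([-13., 158.])]
strip [0.57557866 0.02633619] press L [0.53448454 0.15541959]
side case [0.5755697 0.0263915] -4.57688868614424 res mm [[1.8, -2.3], [0.1, -2.2], [-1.0, -1.7], [0.7, -1.3], [1.7, -1.0], [-0.4, 14.0], [-3.3, -1.7], [0.4, -3.8]]
((606.3265991210938, 134.50416564941406), (105.1888656616211, 85.49339294433594), 86.44161987304688) in case frame [ 22.03177116 110.22221791] [array([-20.,  57.]), array([66., 58.]), array([ 64., 164.]), array([-22., 162.])]
strip [0.5755697 0.0263915] press L [0.53474683 0.15556093]
jar cap [ 0.56705658 -0.10646072  0.156     ]
```

```bash
cat >> h.py <<'E'
from scipy.spatial.transform import Rotation as Ro
TH=np.radians(-4.5);T=np.array([.5756,.0264])
def c2w(x,y): 
    c,s=np.cos(TH),np.sin(TH);return np.array([c*x-s*y,s*x+c*y])/1000+T if False else np.array([c*x-s*y,s*x+c*y])+T
def w2c(p):
    c,s=np.cos(TH),np.sin(TH);d=np.asarray(p)[:2]-T;return np.array([c*d[0]+s*d[1],-s*d[0]+c*d[1]])
def plan(st,pos,ang):
    R0=Ro.from_rotvec(st["tool_rot"]);a=np.radians(ang)
    Rt=Ro.from_matrix(np.array([[np.cos(a),np.sin(a),0],[np.sin(a),-np.cos(a),0],[0,0,-1]]))
    sh=R0.inv().apply(np.asarray(pos)-st["tcp_pos"])/.5
    tu=(R0.inv()*Rt).as_rotvec()/(np.pi/2)
    print(pos,"row",np.round(sh,4),np.round(tu,4),"dist mm",np.linalg.norm(sh)*500)
E
python3 - <<'E'
from rig import robot
from h import *
s=robot.state()
u=np.radians(-13.6);d=np.array([-np.sin(u),np.cos(u)])
b=np.array([.0147,.1293]);p=c2w(*(b+.048*d));print(p, c2w(*b))
plan(s,[*p,.20],71.9)
plan(s,[*((p+s["tcp_pos"][:2])/2),.22],46)
E
```

```text
[0.61531191 0.19977282] [0.60039945 0.15414806]
[np.float64(0.6153119145057625), np.float64(0.19977281766262775), 0.2] row [ 1.2917 -1.2777  0.0633] [-0.0012 -0.0008 -0.5641] dist mm 908.9675282292147
[np.float64(0.4292676277070696), np.float64(-0.21461501836295088), 0.22] row [ 0.6458 -0.6389  0.0217] [-0.0013 -0.0005 -0.2763] dist mm 454.3464965908347
```

```bash
python3 -m pendant '0.645 -0.64 0 0 0 -0.275;0.645 -0.64 0 0 0 -0.275;0.645 -0.64 0 0 0 -0.275;0.645 -0.64 0 0 0 -0.275;0.645 -0.64 0 0 0 -0.275;0.645 -0.64 0 0 0 -0.275;0.645 -0.64 0 0 0 -0.275;0.645 -0.64 0 0 0 -0.275' 0.1 20
python3 - <<'E'
from rig import robot
from h import *
s=robot.state();print(s["tcp_pos"],s["clock"],s["opening"])
plan(s,[.6153,.1998,.20],71.9)
E
```

```text
clock: 0.9
tcp_pos: [0.4065, -0.2622, 0.2306]
tool_rot: [-2.891, -1.223, -0.001]
force: [0.7, -0.1, 0.4]
opening: 0.0386
[ 0.40654157 -0.2621909   0.23055218] 0.9 0.038606725430600064
[0.6153, 0.1998, 0.2] row [ 0.9537 -0.3438  0.0631] [-0.0011 -0.0011 -0.2894] dist mm 507.886910364834
```

```bash
python3 -m pendant '0.954 -0.344 0 0 0 -0.289;0.954 -0.344 0 0 0 -0.289;0.954 -0.344 0 0 0 -0.289;0.954 -0.344 0 0 0 -0.289;0.954 -0.344 0 0 0 -0.289;0.954 -0.344 0 0 0 -0.289;0.954 -0.344 0 0 0 -0.289;0.954 -0.344 0 0 0 -0.289'
python3 - <<'E'
from rig import robot
from h import *
s=robot.state();print(s["tcp_pos"],s["clock"],s["opening"])
plan(s,[.6153,.1998,.20],71.9)
c=robot.camera_info("wrist");print(c,{k:v for k,v in c.items() if k not in "KRt"})
cv2.imwrite("pics/w1.png",robot.snapshot("wrist")[:,:,::-1])
E
```

```text
clock: 1.7
tcp_pos: [0.5707, 0.1026, 0.231]
tool_rot: [-2.541, -1.842, -0.001]
force: [-0.0, -1.0, -0.2]
opening: 0.0382
[0.5707441  0.10256399 0.23095538] 1.7 0.038247521426593725
[0.6153, 0.1998, 0.2] row [0.2124 0.0243 0.0622] [-0.0012 -0.0011 -0.0002] dist mm 111.34767693556815
{'K': array([[297.31863964,   0.        , 251.06509981],
       [  0.        , 297.31863964, 198.06372826],
       [  0.        ,   0.        ,   1.        ]]), 'R': array([[ 9.50376286e-01, -3.11102734e-01, -5.56466196e-05],
       [-2.97407013e-01, -9.08590190e-01,  2.93279621e-01],
       [-9.12906521e-02, -2.78709448e-01, -9.56026705e-01]]), 't': array([-0.50977595,  0.22487376,  0.46048341])} {}
```

View pics/w1.png

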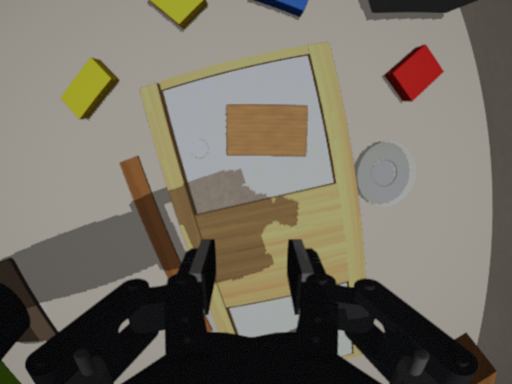

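The wrist view shows the wood-brown box on the lid at corners (227,104), (307,104), (306,156), (226,156), squarely across the tool. The press disc is at (201,149) and the lid corners are clear.

```bash
cat >> h.py <<'E'
def castf(c,uv,z):
    K,R,t=c["K"],c["R"],c["t"]
    p=np.array([(uv[0]-K[0,2]),(uv[1]-K[1,2])]);r=np.hypot(*p);a=r/K[0,0]
    d=R.T@np.array([*(p/r*np.sin(a)),np.cos(a)]);o=-R.T@t
    return o+d*(z-o[2])/d[2]
E
python3 - <<'E'
from rig import robot
from h import *
c=robot.camera_info("wrist");s=robot.state()
for n,z,ps in(("lid",.091,[(164,90),(307,55),(334,183),(197,214)]),("disc",.091,[(201,149)]),("box",.119,[(227,104),(307,104),(306,156),(226,156)])):
    q=np.array([castf(c,p,z)[:2] for p in ps]);print(n,np.round(q*1000,1).tolist(),"case",[np.round(w2c(a)*1000,1).tolist() for a in q],"ctr",q.mean(0),w2c(q.mean(0)))
plan(s,[.6153,.1998,.20],71.9)
E
```

```text
lid [[522.1, 227.3], [662.2, 216.4], [652.9, 87.7], [510.5, 99.1]] case [[-69.1, 196.1], [71.4, 196.2], [72.2, 67.2], [-70.6, 67.4]] ctr [0.58692255 0.15763068] [0.00099141 0.13171449]
disc [[537.7, 160.3]] case [[-48.3, 130.5]] ctr [0.53765413 0.16027401] [-0.04833253  0.13048412]
box [[577.2, 191.8], [642.4, 171.5], [628.7, 128.1], [562.0, 149.3]] case [[-11.4, 165.0], [55.2, 149.9], [44.9, 105.6], [-23.2, 121.5]] ctr [0.6025864 0.160196 ] [0.0164057  0.13550088]
[0.6153, 0.1998, 0.2] row [0.1994 0.0255 0.0633] [-0.0008 -0.0049  0.0023] dist mm 105.36292822225208
```

The 6 mm offset comes from the arm still settling between picture and pose. Relative to the lid, the wrist and top views agree.

```bash
python3 -m pendant '0.2 0.026 0 0 0 0;0.2 0.026 0 0 0 0;0.2 0.026 0 0 0 0;0.2 0.026 0.1 0 0 0;0.2 0.026 0.18 0 0 0;0.2 0.026 0.18 0 0 0;0.2 0.026 0.18 0 0 0;0.2 0.026 0.18 0 0 0'
python3 - <<'E'
from rig import robot
from h import *
s=robot.state();print(s["tcp_pos"],s["clock"],s["opening"],s["force"])
plan(s,[.6153,.1998,.10],71.9)
cv2.imwrite("pics/w2.png",robot.snapshot("wrist")[:,:,::-1])
cv2.imwrite("pics/s2.png",cv2.resize(robot.snapshot("side")[100:300,130:380],None,fx=3,fy=3)[:,:,::-1])
E
```

```text
clock: 2.55
tcp_pos: [0.6174, 0.2003, 0.1448]
tool_rot: [-2.538, -1.846, -0.015]
force: [0.3, 0.2, 0.6]
opening: 0.0385
[0.61744962 0.20031026 0.14479186] 2.55 0.03845196750856016 [0.30030144 0.20668397 0.61330157]
[0.6153, 0.1998, 0.1] row [-0.0032 -0.004   0.0895] [ 0.0019 -0.0062  0.002 ] dist mm 44.84631490289586
```

View pics/w2.png

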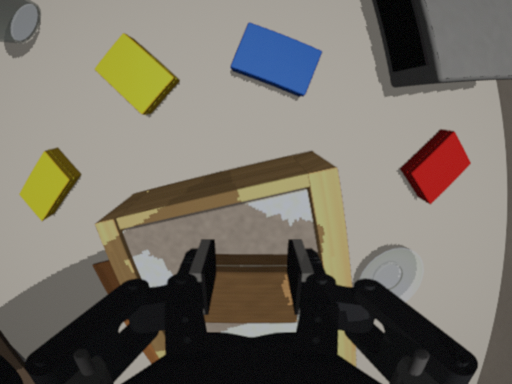

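View pics/s2.png

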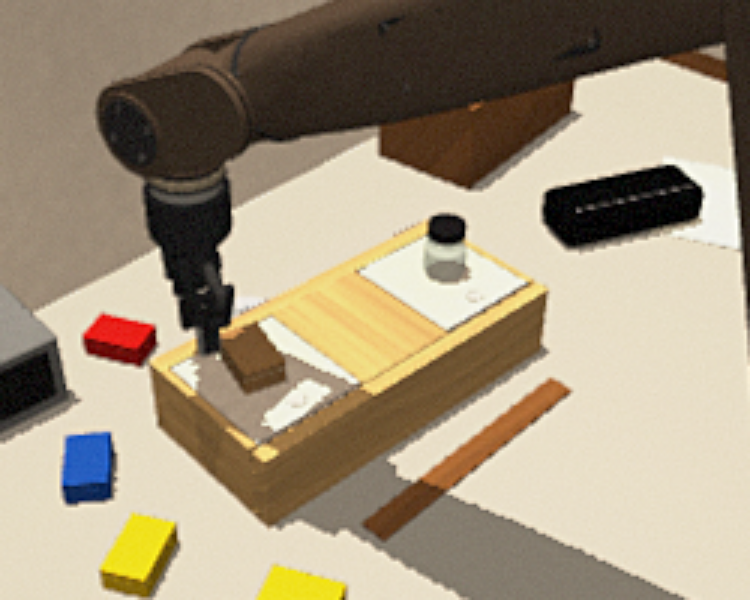

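```bash
python3 -m pendant '-0.003 -0.004 0.05 0 -0.006 0;-0.003 -0.004 0.091 0 -0.006 0;-0.003 -0.004 0.091 0 -0.006 0;-0.003 -0.004 0.091 0 -0.006 0'
python3 - <<'E'
from rig import robot
from h import *
s=robot.state();print(s["tcp_pos"],s["clock"],s["opening"],s["force"])
plan(s,[.6153,.1998,.099],71.9)
c=robot.camera_info("side");cv2.imwrite("pics/s3.png",cv2.resize(robot.snapshot("side")[150:275,160:310],None,fx=5,fy=5,interpolation=2)[:,:,::-1])
E
```

```text
clock: 3.05
tcp_pos: [0.6163, 0.2, 0.1012]
tool_rot: [2.538, 1.846, 0.007]
force: [-0.0, -0.2, 0.4]
opening: 0.0387
[0.61625934 0.20003592 0.10116147] 3.05 0.038715417793996135 [-0.043245   -0.23977955  0.41487875]
[0.6153, 0.1998, 0.099] row [-0.001  -0.0017  0.0043] [ 0.0034 -0.001   0.0019] dist mm 2.376541886246286
```

View pics/s3.png

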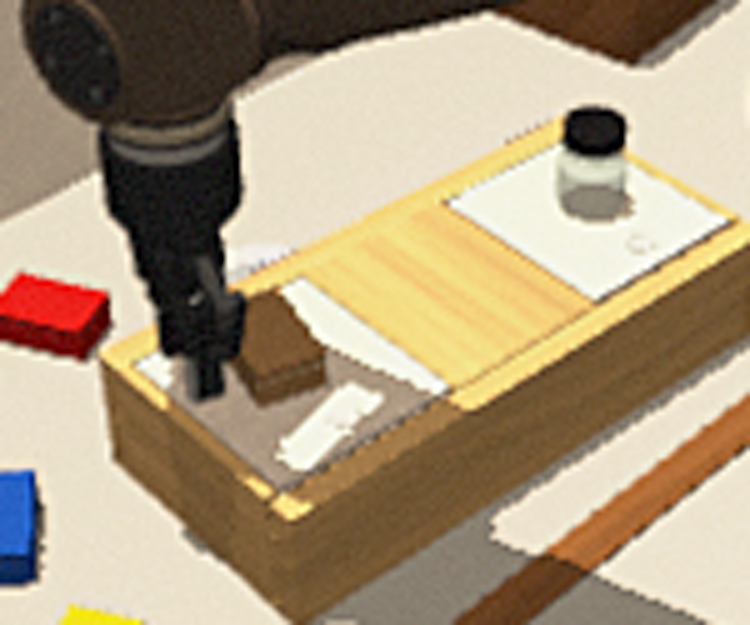

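```bash
python3 -m pendant '-0.02 -0.001 0.002 0 0 0;-0.04 -0.001 0.002 0 0 0;-0.06 -0.001 0.002 0 0 0;-0.08 -0.001 0.002 0 0 0;-0.1 -0.001 0.002 0 0 0;-0.12 -0.001 0.002 0 0 0;-0.14 -0.001 0.002 0 0 0;-0.16 -0.001 0.002 0 0 0'
python3 - <<'E'
from rig import robot
from h import *
s=robot.state();print(s["tcp_pos"],w2c(s["tcp_pos"]),s["clock"],s["opening"],s["force"])
cv2.imwrite("pics/s4.png",cv2.resize(robot.snapshot("side")[150:275,160:310],None,fx=5,fy=5,interpolation=2)[:,:,::-1])
cv2.imwrite("pics/w4.png",robot.snapshot("wrist")[:,:,::-1])
E
```

```text
clock: 3.9
tcp_pos: [0.5914, 0.1233, 0.1006]
tool_rot: [2.537, 1.846, 0.009]
force: [-0.6, 1.0, 0.7]
opening: 0.0388
[0.5913841  0.12333251 0.10063569] [0.0081302  0.09787211] 3.9 0.038808441619666484 [-0.61864933  0.97726739  0.69216897]
```

View pics/s4.png

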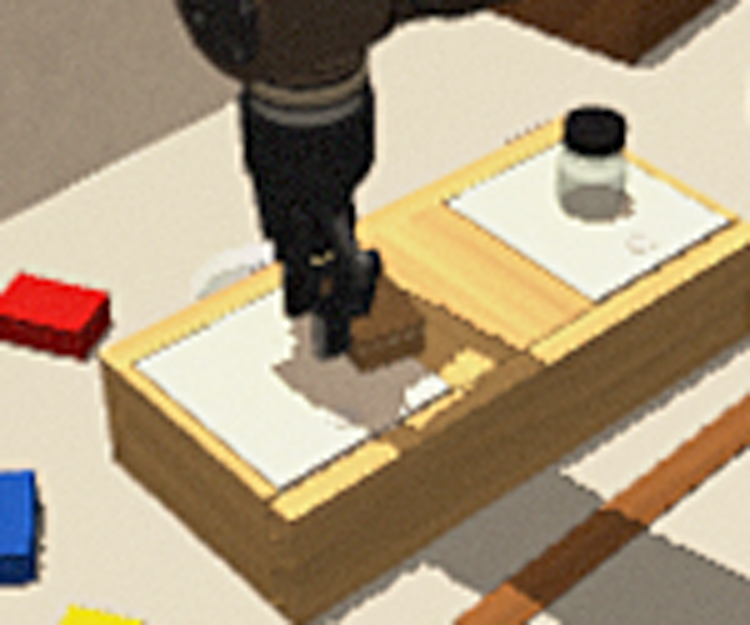

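View pics/w4.png

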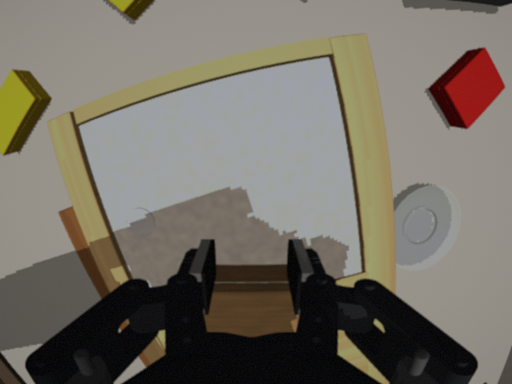

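The box slides squarely along with the fingers and is still level. I'm continuing about 65 mm.

```bash
python3 -m pendant '-0.02 0 0 0 0 0;-0.04 0 0 0 0 0;-0.06 0 0 0 0 0;-0.08 0 0 0 0 0;-0.1 0 0 0 0 0;-0.116 0 0 0 0 0;-0.126 0 0 0 0 0;-0.126 0 0 0 0 0'
python3 - <<'E'
from rig import robot
from h import *
s=robot.state();print(s["tcp_pos"],w2c(s["tcp_pos"]),s["clock"],s["opening"],s["force"])
cv2.imwrite("pics/s5.png",cv2.resize(robot.snapshot("side")[150:275,160:310],None,fx=5,fy=5,interpolation=2)[:,:,::-1])
E
```

```text
clock: 4.8
tcp_pos: [0.5714, 0.062, 0.1002]
tool_rot: [2.539, 1.843, 0.006]
force: [-0.3, 0.3, 0.5]
opening: 0.0383
[0.57139885 0.06204527 0.10023933] [-0.00698489  0.03520577] 4.8 0.03829795533883992 [-0.3428007   0.31777582  0.5243923 ]
```

View pics/s5.png

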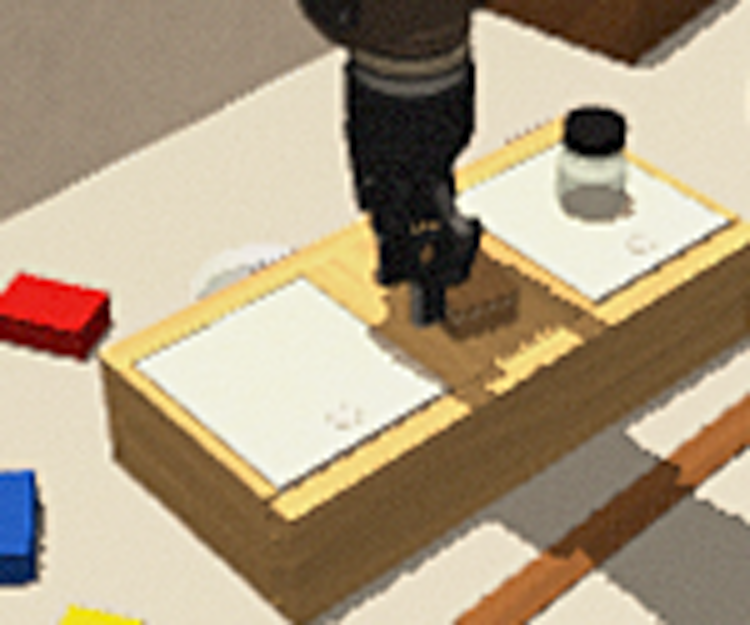

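The box lies on the strip, ahead of the fingers. I'm backing off, rising, and shutting the fingers.

```bash
python3 -m pendant '0.04 0 0 0 0 0;0.08 0 0 0 0 0;0.12 0 0 0 0 0;0.16 0 -0.08 0 0 0;0.18 0 -0.16 0 0 0;0.18 0 -0.2 0 0 0;0.18 0 -0.2 0 0 0;0.18 0 -0.2 0 0 0' 1 20
python3 - <<'E'
from rig import robot
from h import *
s=robot.state();print(s["tcp_pos"],w2c(s["tcp_pos"]),s["clock"],s["opening"],s["force"])
c=robot.camera_info("wrist");cv2.imwrite("pics/w6.png",robot.snapshot("wrist")[:,:,::-1])
cv2.imwrite("pics/s6.png",cv2.resize(robot.snapshot("side")[150:275,160:310],None,fx=5,fy=5,interpolation=2)[:,:,::-1])
cv2.imwrite("pics/t6.png",cv2.resize(robot.snapshot("top")[155:235,175:305],None,fx=6,fy=6,interpolation=2)[:,:,::-1])
p=c2w(-.051,.1255);print(p);plan(robot.state(),[*p,.13],71.9)
E
```

```text
clock: 5.65
tcp_pos: [0.5987, 0.1483, 0.2002]
tool_rot: [2.538, 1.844, 0.007]
force: [0.2, 0.4, -1.0]
opening: -0.0005
[0.59865456 0.14832656 0.20016306] [0.01341725 0.12335954] 5.65 -0.0004514115220604662 [ 0.18585051  0.38232641 -1.03444153]
[0.53460383 0.15551454]
[np.float64(0.534603832493455), np.float64(0.15551453926562764), 0.13] row [-0.0244 -0.1247  0.1356] [0.0012 0.0004 0.0008] dist mm 92.91707657725073
```

View pics/t6.png

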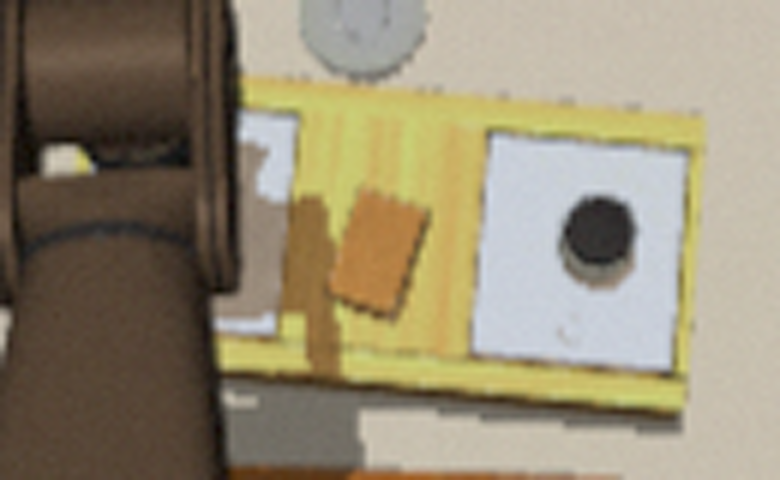

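View pics/s6.png

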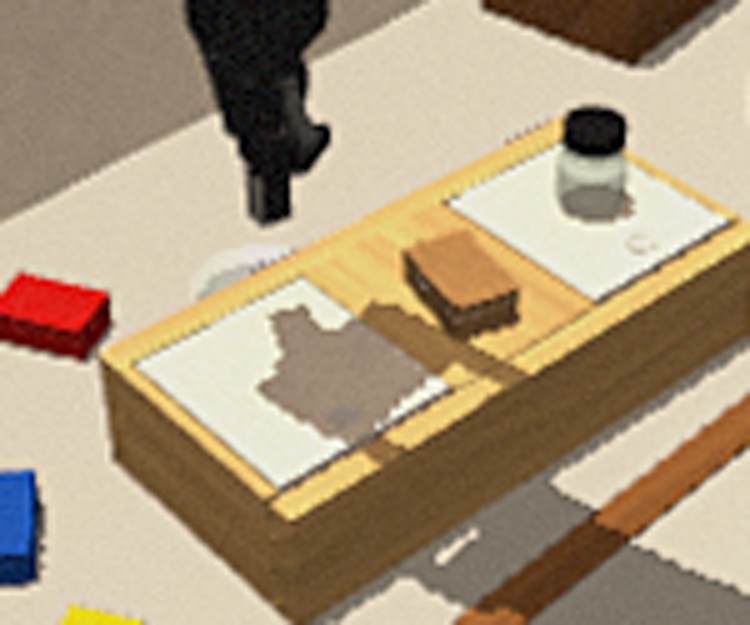

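View pics/w6.png

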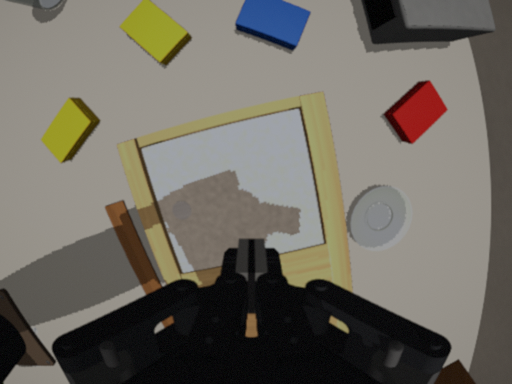

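Picture check: the box lies flat on the strip at top-crop (380,253), with wood visible on both sides of it, and the jar is unmoved. Next I hover over the left press disc.

```bash
python3 -m pendant '-0.024 -0.125 0 0 0 0;-0.024 -0.125 0.06 0 0 0;-0.024 -0.125 0.14 0 0 0;-0.024 -0.125 0.17 0 0 0;-0.024 -0.125 0.17 0 0 0;-0.024 -0.125 0.17 0 0 0'
python3 - <<'E'
from rig import robot
from h import *
s=robot.state();print(s["tcp_pos"],w2c(s["tcp_pos"]),s["clock"],s["opening"],s["force"])
cv2.imwrite("pics/s7.png",cv2.resize(robot.snapshot("side")[150:275,160:310],None,fx=5,fy=5,interpolation=2)[:,:,::-1])
cv2.imwrite("pics/w7.png",robot.snapshot("wrist")[:,:,::-1])
p=c2w(-.051,.1255);plan(robot.state(),[*p,.092],71.9)
E
```

```text
clock: 6.4
tcp_pos: [0.5353, 0.1555, 0.1132]
tool_rot: [2.541, 1.844, 0.001]
force: [0.6, -0.2, 0.1]
opening: 0.0001
[0.53530723 0.15554763 0.11321886] [-0.05030137  0.12558818] 6.4 9.364656078170508e-05 [ 0.56391753 -0.22765734  0.0755783 ]
[np.float64(0.534603832493455), np.float64(0.15551453926562764), 0.092] row [-0.0015 -0.0035  0.0456] [ 0.0033 -0.0005  0.0006] dist mm 22.89177400855629
```

View pics/s7.png

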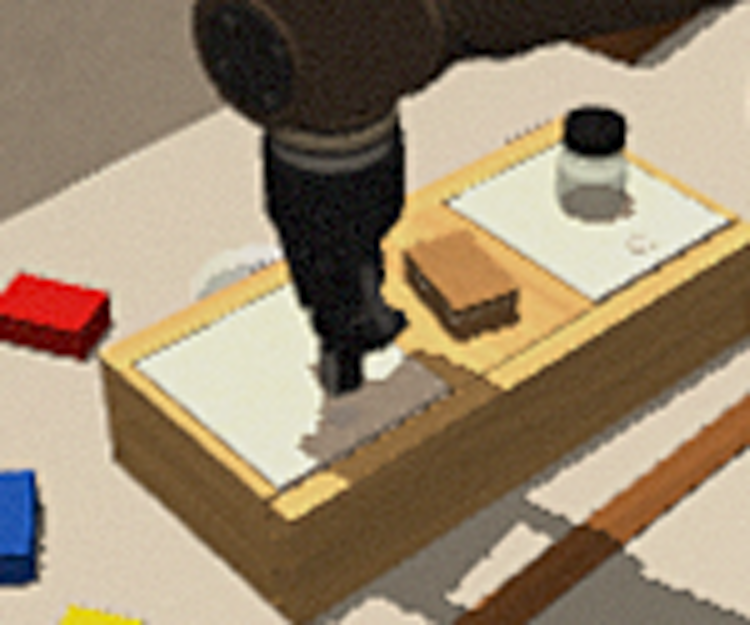

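View pics/w7.png

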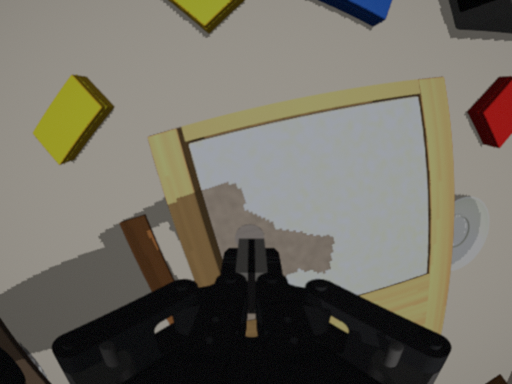

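The disc at wrist (250,232) sits right under the shut tips. I descend to contact, then press in small steps.

```bash
python3 -m pendant '-0.001 -0.003 0.025 0 0 0;-0.001 -0.003 0.042 0 0 0;-0.001 -0.003 0.048 0 0 0;-0.001 -0.003 0.051 0 0 0;-0.001 -0.003 0.051 0 0 0'
```

```text
clock: 7.0
tcp_pos: [0.5347, 0.1556, 0.09]
tool_rot: [2.54, 1.844, 0.003]
force: [-3.1, -1.5, 5.8]
opening: 0.0
```

```bash
python3 -m pendant '0 0 0.004 0 0 0;0 0 0.004 0 0 0'; python3 -m pendant '0 0 0.004 0 0 0;0 0 0.004 0 0 0'
```

```text
clock: 7.2
tcp_pos: [0.5347, 0.1556, 0.0893]
tool_rot: [2.54, 1.844, 0.002]
force: [-3.4, -0.6, 7.7]
opening: 0.0003
clock: 7.4
tcp_pos: [0.5347, 0.1556, 0.0887]
tool_rot: [2.54, 1.845, 0.0]
force: [-3.8, -1.8, 7.8]
opening: 0.0001
```

```bash
python3 -m pendant '0 0 0.005 0 0 0;0 0 0.005 0 0 0'; python3 -m pendant '0 0 0.005 0 0 0;0 0 0.005 0 0 0'
```

```text
clock: 7.6
tcp_pos: [0.5348, 0.1556, 0.0877]
tool_rot: [2.54, 1.846, -0.001]
force: [-3.8, 0.1, 7.9]
opening: 0.0007
clock: 7.8
tcp_pos: [0.5348, 0.1556, 0.0867]
tool_rot: [2.539, 1.846, -0.003]
force: [-3.2, -0.4, 8.5]
opening: -0.0002
```

```bash
python3 -m pendant '0 0 -0.03 0 0 0;0 0 -0.1 0 0 0;0 0 -0.18 0 0 0;0 0 -0.26 0 0 0;0 0 -0.3 0 0 0;0 0 -0.3 0 0 0;0 0 -0.3 0 0 0'
python3 - <<'E'
from rig import robot
from h import *
s=robot.state();print(s["tcp_pos"],s["clock"],s["force"])
cv2.imwrite("pics/s8.png",cv2.resize(robot.snapshot("side")[130:275,150:310],None,fx=5,fy=4,interpolation=2)[:,:,::-1])
E
```

```text
clock: 8.5
tcp_pos: [0.5345, 0.156, 0.2358]
tool_rot: [2.54, 1.846, -0.004]
force: [-0.1, 0.6, -0.7]
opening: -0.0005
[0.53446566 0.15596899 0.23583522] 8.5 [-0.12408602  0.576619   -0.71456291]
```

View pics/s8.png

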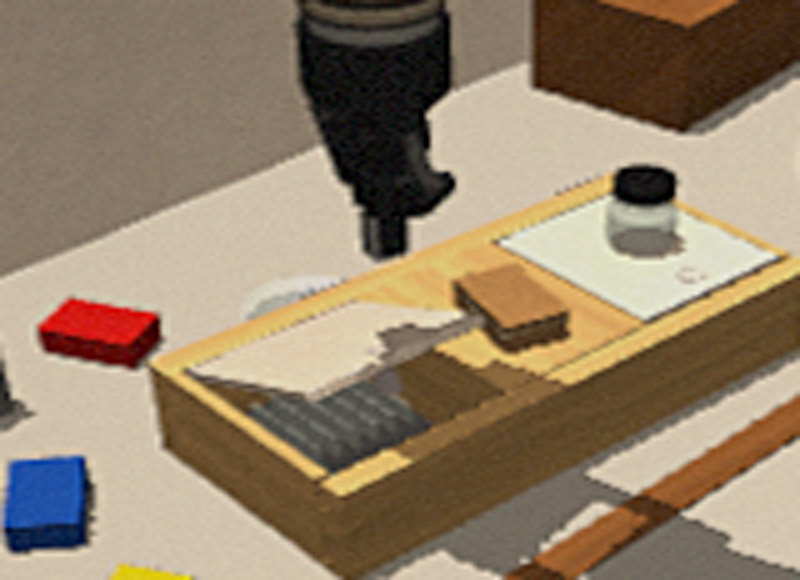

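```bash
python3 -m pendant '-0.1 0.033 -0.06 0 0 0;-0.2 0.065 -0.06 0 0 0;-0.3 0.098 -0.06 0 0 0;-0.4 0.13 -0.06 0 0 0;-0.5 0.163 -0.06 0 0 0;-0.57 0.186 -0.06 0 0 0;-0.57 0.186 -0.06 0 0 0;-0.57 0.186 -0.06 0 0 0'
python3 - <<'E'
from rig import robot
from h import *
s=robot.state();print(s["tcp_pos"],s["clock"],s["force"])
t=robot.snapshot("top")[:,:,::-1]
cv2.imwrite("pics/t9f.png",t);cv2.imwrite("pics/t9.png",cv2.resize(t[155:235,175:305],None,fx=6,fy=6,interpolation=2))
cv2.imwrite("pics/s9.png",cv2.resize(robot.snapshot("side")[130:275,150:310],None,fx=5,fy=4,interpolation=2)[:,:,::-1])
E
```

```text
clock: 9.35
tcp_pos: [0.5334, -0.1447, 0.2627]
tool_rot: [-2.541, -1.841, 0.01]
force: [0.3, 1.0, -0.1]
opening: -0.0001
[ 0.53338365 -0.14469065  0.26274619] 9.35 [ 0.32674204  0.98500541 -0.12044179]
```

View pics/t9.png

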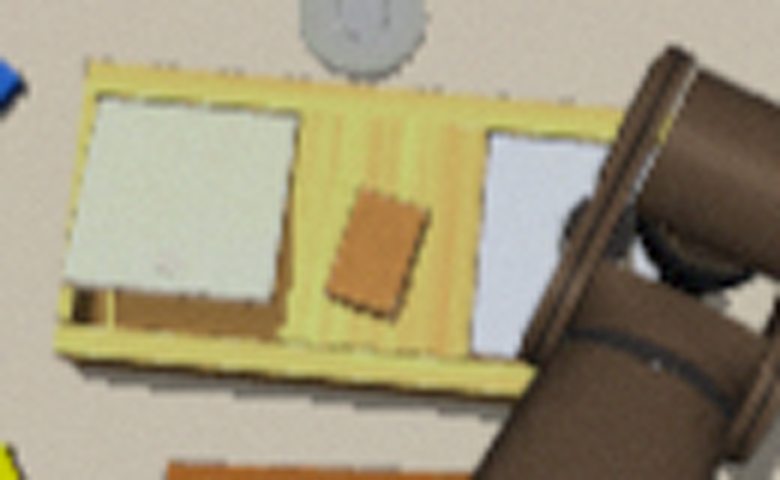

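View pics/s9.png

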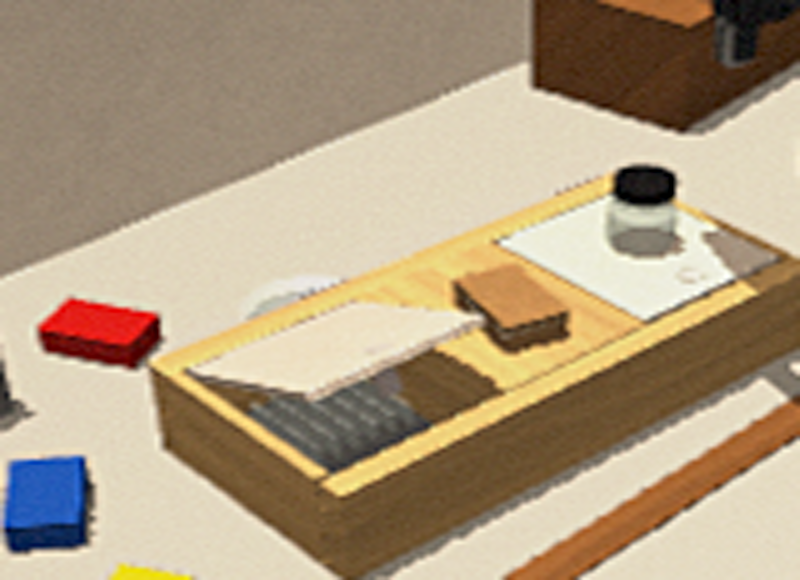

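Run:
```python
from rig import robot
from h import *
c=robot.camera_info("top")
for p in [(362,187),(430,210),(397,316),(327,292)]:
    print(np.round(1000*w2c(cast(c,((p[0]+.5)/6-.5+175,(p[1]+.5)/6-.5+155),.118)),1))
s=robot.state();print(s["joint_vel"].round(4),s["clock"]);robot.hand_in()
```

```text
[23.5 15.6]
[ 12.8 -28.1]
[-55.4 -13.8]
[-44.4  30.8]
[ 0.0228 -0.013  -0.0043 -0.0022  0.0001 -0.001 ] 9.45
the job is handed in; nothing more can be done
```

The left compartment is open: the slide box lies flat on the middle strip and the left lid has sprung ajar. The job is handed in, with the clock at about 9.5 s of the 43 s allowed.

- **Push:** I pushed the cardboard slide box off the left lid with the part-closed fingertips, without lifting it.
- **Press:** I pressed the left lid's disc with the shut fingers, to about 4.3 mm down at about 8.5 N. Then I rose straight up and moved away.

**Last checks**
- **Slide box:** the top view puts its corners at y = -28 to +31 mm in the case frame. The strip's edges are at ±60 mm, so it is clear of both lids.
- **Left lid:** it stands ajar in both the top and side views.
- **Jar and right lid:** the side view shows both where they were. In the last top view the arm hid most of them.
- **Bystanders:** those visible in the last crops (dish, ruler, red and blue blocks) look unmoved. I did not check the pencil case or beaker again at the end.
- **Robot:** it was touching nothing. It was still settling slightly at hand-in, with joint speeds up to 0.02 rad/s.

One reading disagreed: the first wrist-camera estimate was about 6 mm off the top view, because the arm was still settling. Relative to the lid, the two views agreed.

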